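# Refill the desiccant magazine from behind the stock

## Task

First stand the carton and the bottle, which block the rack's two pockets, aside on the dark mat, and leave both there while you take the two desiccant canisters from the pockets and drop them upright, end to end, into the tube magazine: the long canister first, the short one on top of it. Then put the carton and the bottle back on the rack, each upright on the very spot where it stood at the start and the carton turned square to the rack. Never tip the carton or the bottle over, and leave the small box, the tape roll and the scanner alone.

Things in the scene. Friction and masses are not known exactly. Their poses are not given: they have to be found in the camera images.
- rack: Blue fixed rack; base plate 160 (x) x 220 (y) x 8 mm. Origin: centre of underside; z up, +x to the back, front open. Back wall 6 mm thick at the back edge, top 38 mm above bench. Two pockets at y = +50, -50 mm, 50 mm wide, cheeks 8 mm thick at x = 2..74 mm, 38 mm high; a canister stands in each at x = 25 mm (33 mm free behind it). Grey spots for carton and bottle at x = -30, y = +50, -50 mm.
- mat: Dark rubber set-aside mat, fixed, 220 mm along its x, 140 mm along its y, 4 mm thick. Origin at the centre of the underside, z up. The carton and the bottle both fit on it, e.g. at x = +55 and -55 mm.
- tube: Gravity tube magazine: an upright aluminium tube on a dark round foot (96 mm diameter, 6 mm thick), fixed. Origin on the tube's axis at the underside of the foot, z up. Smooth slippery bore 40 mm diameter, its floor 6 mm above the bench; from 70 mm up to the open rim at 88 mm the bore widens to about 60 mm (outside 70 mm at the rim). Empty at the start; the long canister and the short one on it come up to 83 mm.
- carton: Upright medicine carton, white with a blue band, 48 mm along its x, 56 mm along its y, 110 mm high, about 0.15 kg. Origin at the centre of its underside, z up. At the start it stands on one of the rack's two spots, square to the rack.
- bottle: Upright round white bottle, 50 mm diameter up to 85 mm, with a white cap 42 mm in diameter on top, 105 mm high in all, about 0.14 kg. Origin at the centre of its underside, z along its axis. At the start it stands on the rack's other spot.
- canister_long: Long desiccant canister: white plastic cylinder, 32 mm diameter, 45 mm high, with a grey line round it and a plain top. Origin at the centre of its underside, z along its axis. At the start it stands in one of the two pockets.
- canister_short: Short desiccant canister: white plastic cylinder, 32 mm diameter, 32 mm high, with six dark vent dots on top. Origin at the centre of its underside, z along its axis. At the start it stands in the other pocket.
- small_box: Bystander: small carton lying beyond the work, 45 x 70 x 38 mm, white with a green band. Origin at the centre of its underside.
- tape_roll: Bystander: roll of clear tape lying flat, 84 mm diameter, 24 mm high. Origin at the centre of its underside.
- scanner: Bystander: grey and black hand scanner, 30 x 75 mm, 40 mm high. Origin at the centre of its underside.
Mind the look-alikes: they are no part of the job. What is shaped like the canister_short but red is not meant.

How it is judged:
By the outcome, as a careful person would: the job done as asked, in the order asked, and still so for the second after the job is handed in, with the robot touching nothing.
It also fails if it takes over 131 s, if anything falls off the work surface, if the arm or the gripper's body presses on something with over 40 N, if the wrist force passes 120 N, or if a joint passes its speed limit or range.

## Robot

A 6-joint arm with a two-finger parallel gripper is mounted at the origin on the work surface. World frame = base frame: x ahead of the robot, y to its left, z up, the work surface at z = 0. Lengths are in mm, angles in rad, forces in N, time in s.
With the tool pointing down it reaches from about 375 to 925 mm from the base axis. Payload 5.7 kg.
Tool frame: the origin (TCP) lies between the finger pads; the fingertips stand 14 mm ahead of it and the grasp point (between the pads) lies 5 mm behind it; z points along the fingers, y is the line along which they close (so a half turn about z gives the same grasp; the last joint's range is limited). The gripper opens to 85 mm and grips with 20 to 120 N. Pads are 22 mm wide; open, the fingers measure 114 mm over their backs; the gripper's body (76 mm by 85 mm) begins 54 mm behind the grasp point. The pads swing forward as they close: fully open they stand 13 mm farther back than shut.
Start: joints at [-1.253, 0.359, 1.51, -0, 1.272, -0.115], TCP at [251.629, -544.65, 214.767] pointing down, gripper open.
Joint ranges: [-2.97, 2.97], [-1.01, 2.36], [0.21, 2.38], [-0.96, 4.11], [0.2, 2.71], [-2.98, 2.98]. Speed limits (rad/s): [2.39, 2.39, 3.14, 3.14, 3.14, 3.14].

## Interface

Orientations are given as a unit quaternion [w, x, y, z].
In Python, from bench import robot gives the robot as it stands.
- The arm moves only by the shell command python3 -m creep 'ROWS' [FORCE]. ROWS is JSON, a list of rows, each a list of 3 entries, a list of its own where there are three numbers: the opening, from 0 (shut) to 1 (fully open), then the shift along the world's x, y, z in cm, then the turn, a rotation vector about the world's x, y, z in degrees. A call has exactly 8 rows; each row is the pose to reach, as a shift and turn from the pose commanded when the call began; what a row does not reach only later rows make up. A row lasts 1/12 s, in which the tool goes at most 41.7 mm and 7.16 degrees, less where a joint would pass 70% of its speed; a pose out of reach is approached as far as the arm can. A call with a gripper value outside its range is refused whole. The fingers move at their own pace and stop on an object; FORCE is the grip in N (left out, the last holds). Time passes only in rows, so rows that repeat a pose let the fingers close, or fill a call up. It gives the time, the measured TCP pose, the force, the opening and the grip force at its end, in the units of the state.
- robot.get_obs(): the state, without advancing time (a new reading comes with each control period).
- robot.get_image(name): name is "side" or "top" or "wrist"; returns the picture (420x560x3 uint8, red, green, blue); there is no depth.
- robot.camera_params(name): a dict with "intrinsics" (3x3 intrinsics, pixels), "world_to_cam" (4x4, takes a point from world to camera coordinates). Camera axes: x right, y down, z forward; pixel columns grow to the right and rows downward; lengths in mm; the calibration is good to about 2 mm. A picture is of the moment at which its call begins: read the wrist's pose just before it. camera_params takes no time and is no camera call; for the wrist camera it gives the pose at the moment of the call.
- robot.job_done(): hands the job in; it is judged then, once.
The state is a dict: "time_s": time; "joints": joint angles; "dq": joint speeds; "effort": joint torques, N m; "tcp_pos": TCP position; "tool_rot": TCP orientation; "ft_force": force on the tool from outside, world axes, zero at the start; "moment": the same for the moment, N m; "finger_gap": finger opening in mm; "grip_force": force on a finger pad.
Only numpy, scipy, OpenCV 4.12 (cv2) and the standard library are available. Lean on these libraries where they do the work, as an engineer would, in place of code of your own. Each camera call takes 0.05 s, during which the arm holds its last target. There are 200 camera calls.

## Working session

There is one attempt and no reset: what is moved stays moved. The work goes in short steps, Python scripts to look and compute and a shell command to move; the robot and the scene stay as the last step left them, time stands still between calls to the robot, and variables do not carry over. Pictures are saved under pics/ and viewed, at most 14 in all, crops included, and the job is handed in when it is done.

```bash
ls; mkdir -p pics
python3 - <<'E'
from bench import robot
import cv2
for n in("top","side"):
    im=robot.get_image(n); cv2.imwrite(f"pics/{n}0.png",im[:,:,::-1])
    p=robot.camera_params(n); print(n,p["intrinsics"],p["world_to_cam"])
o=robot.get_obs(); print(o["time_s"],o["tcp_pos"],o["tool_rot"],o["finger_gap"])
E
```

```text
pics
top [[432.19096031   0.         281.48518675]
 [  0.         432.19096031 212.13743729]
 [  0.           0.           1.        ]] [[-1.52962761e-02 -9.99736650e-01  1.71071721e-02 -2.18171542e+01]
 [-9.87568060e-01  1.24286949e-02 -1.56699889e-01  5.74961470e+02]
 [ 1.56446002e-01 -1.92914216e-02 -9.87498096e-01  1.08702742e+03]
 [ 0.00000000e+00  0.00000000e+00  0.00000000e+00  1.00000000e+00]]
side [[512.22432231   0.         276.24605242]
 [  0.         512.22432231 206.82472051]
 [  0.           0.           1.        ]] [[-9.97414696e-01 -7.18554141e-02 -8.50983141e-04  5.79730117e+02]
 [-5.10761516e-02  7.17211393e-01 -6.94981327e-01  4.65994563e+01]
 [ 5.05485059e-02 -6.93141124e-01 -7.19027281e-01  1.18069516e+03]
 [ 0.00000000e+00  0.00000000e+00  0.00000000e+00  1.00000000e+00]]
0.1 [ 251.42518124 -544.06030754  213.99944663] [-8.65947984e-04  9.76680640e-01  2.14695528e-01 -8.65685106e-05] 85.55073418422526
```

View pics/top0.png

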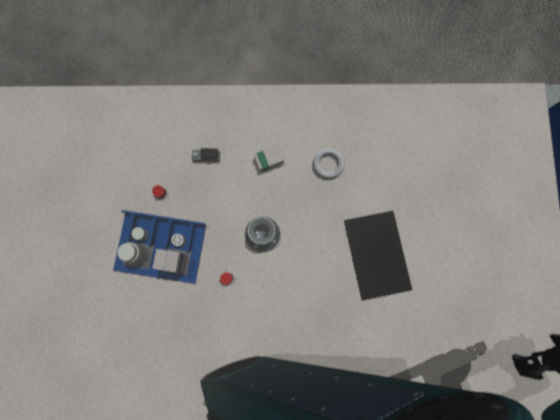

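View pics/side0.png

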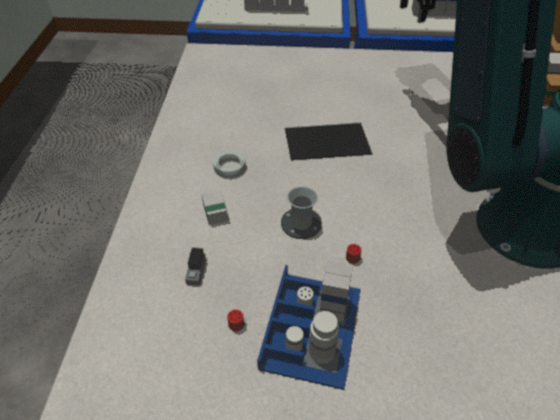

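The top picture shows the rack at (160,247), with the bottle at (130,253) in front of a plain canister at (138,233), the long one. The carton at (170,261) stands in front of a dotted canister at (177,240), the short one. The tube is at (263,234) and the mat at (378,255). The red look-alikes at (159,191) and (226,279) are not meant. I'll enlarge to confirm.

Run:
```python
import cv2,numpy as np
t=cv2.imread("pics/top0.png");s=cv2.imread("pics/side0.png")
a=cv2.resize(t[200:295,105:215],None,fx=5,fy=5,interpolation=cv2.INTER_CUBIC)
cv2.imwrite("pics/crA.png",a)
b=cv2.resize(s[255:390,250:370],None,fx=4.4,fy=4.4,interpolation=cv2.INTER_CUBIC)
cv2.imwrite("pics/crB.png",b)
```

```text
(no output)
```

View pics/crA.png

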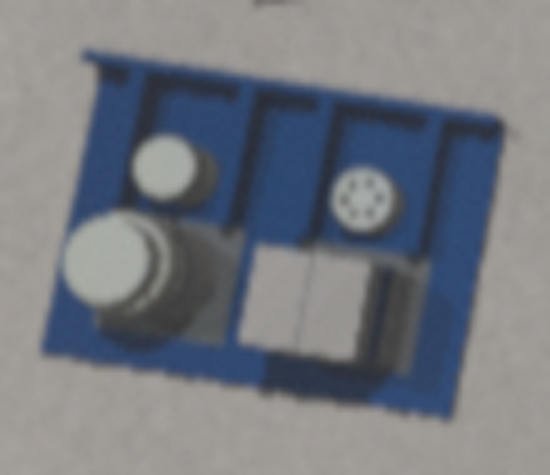

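View pics/crB.png

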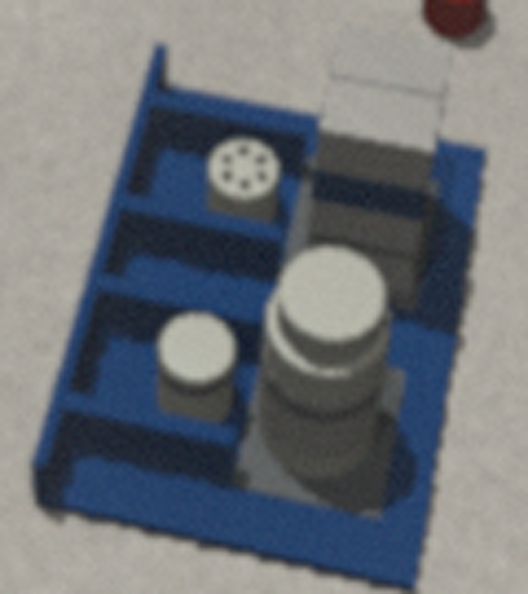

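The crops confirm it: crop A has the plain canister at (164,167) behind the bottle, and the one with six dots at (362,200) behind the carton. Crop B agrees. Next I'll fit the poses.

```bash
cat > h.py <<'E'
import numpy as np,cv2
from scipy.optimize import least_squares
from bench import robot
P={n:robot.camera_params(n) for n in("top","side")}
def proj(p,X):
    X=np.atleast_2d(X); c=X@p["world_to_cam"][:3,:3].T+p["world_to_cam"][:3,3]
    q=c@p["intrinsics"].T; return q[:,:2]/q[:,2:]
def back(p,uv,z):
    d=np.linalg.inv(p["intrinsics"])@np.array([*uv,1.]); R=p["world_to_cam"][:3,:3];t=p["world_to_cam"][:3,3]
    o=-R.T@t; d=R.T@d; return o+d*(z-o[2])/d[2]
def tf(q,X): # pose x,y,yaw
    X=np.atleast_2d(X).astype(float);c,s=np.cos(q[2]),np.sin(q[2])
    return np.c_[q[0]+c*X[:,0]-s*X[:,1],q[1]+s*X[:,0]+c*X[:,1],X[:,2]]
def fit(obs,q0): # obs: list (params,X,uv)
    f=lambda q:np.concatenate([(proj(p,tf(q,X))-uv).ravel() for p,X,uv in obs])
    r=least_squares(f,q0); return r.x,np.sqrt(np.mean(r.fun**2))
E
python3 - <<'E'
from h import *
A=lambda L:105-.4+np.array(L)[:,0:1]*[.2,0]+0 if 0 else (np.array(L)+.5)/5-.5+[105,200]
B=lambda L:(np.array(L)+.5)/4.4-.5+[250,255]
T,S=P["top"],P["side"]
RX=[[-80,110,8],[-80,-110,8],[80,110,38],[80,-110,38]]
a=A([(43,354),(453,419),(83,52),(505,122)]);b=B([(413,588),(486,150),(37,468),(160,43)])
for o in([(T,RX,a)],[(S,RX,b)],[(T,RX,a),(S,RX,b)]):
    q,e=fit(o,[560,330,0]);print("rack",q.round(3),e.round(2))
w=tf(q,[[25,50,0],[25,-50,0],[-30,50,0],[-30,-50,0]]);print("pockets/spots +y,-y",w[:,:2].round(1))
for n,ua,ub,z in(("long",(164,167),(197,347),53),("short",(362,200),(244,168),40),("bottle",(108,259),(332,294),113),("carton",(305,302),(385,90),118)):
    print(n,back(T,A([ua])[0],z).round(1),back(S,B([ub])[0],z).round(1))
for n,uv in(("top",[262.5,231]),("side",[302.5,196])): print("tube rim",n,back(P[n],uv,88).round(1))
for n,roi in(("top",(200,310,335,420)),("side",(115,165,275,380))):
    im=cv2.imread(f"pics/{n}0.png",0);m=np.zeros_like(im);r=roi;m[r[0]:r[1],r[2]:r[3]]=(im[r[0]:r[1],r[2]:r[3]]<70)*255
    c=max(cv2.findContours(m,0,2)[0],key=cv2.contourArea)
    k=cv2.approxPolyDP(c,6,True)[:,0];W=np.array([back(P[n],u,4)[:2] for u in k]);print("mat",n,k.tolist(),W.round(0).tolist(),W.mean(0).round(0))
E
```

```text
rack [ 4.89506e+02  2.93531e+02 -1.74000e-01] 0.63
rack [ 4.89785e+02  2.99278e+02 -1.72000e-01] 0.76
rack [ 4.89687e+02  2.96980e+02 -1.73000e-01] 1.1
pockets/spots +y,-y [[522.9 341.9]
 [505.7 243.4]
 [468.7 351.4]
 [451.5 252.9]]
long [523.8 341.2  53. ] [523.3 344.4  53. ]
short [506.7 242.5  40. ] [506.7 245.6  40. ]
bottle [472.7 347.6 113. ] [471.7 352.4 113. ]
carton [450.4 251.2 118. ] [450.6 256.3 118. ]
tube rim top [520.7  19.2  88. ]
tube rim side [521.5  24.2  88. ]
mat top [[392, 212], [345, 221], [363, 299], [410, 289]] [[578.0, -332.0], [555.0, -203.0], [346.0, -242.0], [370.0, -369.0]] [ 462. -287.]
mat side [[371, 153], [360, 124], [286, 129], [292, 159]] [[346.0, -235.0], [370.0, -361.0], [577.0, -323.0], [554.0, -196.0]] [ 462. -279.]
```

The rack is at (490,297) with yaw -9.9°, the tube axis is near (521,22), and the mat is at (462,-283) with yaw +10°. The two views agree to about 5 mm in y. I'll move toward the tube and turn the fingers to close along rack x.

```bash
python3 -m creep '[[1,[2,2,0],[0,0,6]],[1,[5,5,0],[0,0,13]],[1,[8,9,0],[0,0,20]],[1,[11,13,0],[0,0,27]],[1,[14,16,0],[0,0,34]],[1,[17,20,0],[0,0,41]],[1,[19,23,0],[0,0,48]],[1,[21,26,0],[0,0,55.1]]]'
python3 -m creep '[[1,[0,4,0],[0,0,0]],[1,[0,8,0],[0,0,0]],[1,[0,12,0],[0,0,0]],[1,[0,16,0],[0,0,0]],[1,[0,20,0],[0,0,0]],[1,[0,24,0],[0,0,0]],[1,[0,27,0],[0,0,0]],[1,[0,29,0],[0,0,0.2]]]'
python3 - <<'E'
from h import *
o=robot.get_obs();p=robot.camera_params("wrist");im=robot.get_image("wrist")
cv2.imwrite("pics/w1.png",im[:,:,::-1]);np.savez("w1.npz",**p)
print(o["tcp_pos"],p["world_to_cam"].round(3).tolist(),proj(p,[[521,21.7,88],[521,21.7,6]]))
E
```

```text
time_s: 0.77
tcp_pos: [454.0, -295.2, 214.5]
tool_rot: [-0.0, 0.765, 0.644, -0.0]
ft_force: [0.2, -1.0, 0.2]
finger_gap: 85.4
grip_force: 0.0
time_s: 1.43
tcp_pos: [452.0, -4.1, 214.5]
tool_rot: [-0.001, 0.765, 0.644, -0.0]
ft_force: [0.0, -0.8, 1.0]
finger_gap: 85.0
grip_force: 0.0
[452.04815977  -4.05893987 214.51011536] [[0.985, -0.17, -0.0, -446.694], [-0.163, -0.946, 0.28, 32.117], [-0.048, -0.275, -0.96, 399.681], [0.0, 0.0, 0.0, 1.0]] [[362.8362677  149.14532805]
 [345.57820016 139.82711637]]
```

View pics/w1.png

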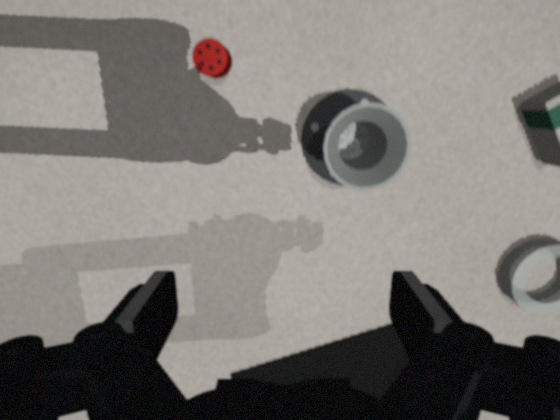

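The wrist picture shows the tube rim at about (366,145), within a few pixels of the prediction. I'll move on to look at the rack.

```bash
python3 -m creep '[[1,[0,2,0],[0,0,0]],[1,[0,5,1],[0,0,0]],[1,[0,8,3],[0,0,0]],[1,[0,11,5],[0,0,0]],[1,[0,13,7],[0,0,0]],[1,[0,15,8],[0,0,0]],[1,[0,15,8],[0,0,0]],[1,[0,15,8],[0,0,0]]]'
python3 - <<'E'
from h import *
w1=dict(np.load("w1.npz")); print("tube",back(w1,(366,145),88))
o=robot.get_obs();p=robot.camera_params("wrist");im=robot.get_image("wrist")
cv2.imwrite("pics/w2.png",im[:,:,::-1]);np.savez("w2.npz",**p)
q=[489.7,297,-.173]
print(o["tcp_pos"],proj(p,tf(q,[[-80,-110,8],[80,-110,38],[25,-50,40],[25,50,53],[-30,50,113],[-30,-50,118]])).round(0).tolist())
E
```

```text
time_s: 2.15
tcp_pos: [453.3, 143.4, 295.0]
tool_rot: [0.0, 0.765, 0.644, 0.0]
ft_force: [-0.2, -1.0, -0.3]
finger_gap: 85.6
grip_force: 0.0
tube [523.80943044  24.50336282  88.        ]
[453.25893092 143.41274011 294.99663295] [[224.0, 125.0], [361.0, 127.0], [314.0, 70.0], [318.0, -43.0], [257.0, -72.0], [259.0, 61.0]]
```

View pics/w2.png

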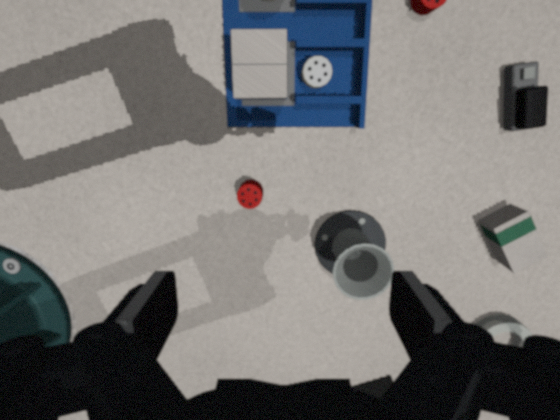

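The carton's top is at (260,64) against a predicted (259,61), and the short canister is at (317,71) against (314,70). All positions agree within about 3 mm. I'll grasp the carton now.

```bash
python3 -m creep '[[1,[0,3.5,-1],[0,0,0]],[1,[-0.1,7,-3],[0,0,0]],[1,[-0.1,9.5,-6],[0,0,0]],[1,[-0.1,10.9,-9.5],[0,0,0]],[1,[-0.1,10.9,-13],[0,0,0]],[1,[-0.1,10.9,-16.5],[0,0,0]],[1,[-0.1,10.9,-19.5],[0,0,0]],[1,[-0.1,10.9,-21.5],[0,0,0]]]'
python3 -m creep '[[1,[0,0,-0.5],[0,0,0]],[0,[0,0,-0.5],[0,0,0]],[0,[0,0,-0.5],[0,0,0]],[0,[0,0,-0.5],[0,0,0]],[0,[0,0,-0.5],[0,0,0]],[0,[0,0,-0.5],[0,0,0]],[0,[0,0,-0.5],[0,0,0]],[0,[0,0,-0.5],[0,0,0]]]' 35
```

```text
time_s: 2.87
tcp_pos: [449.5, 249.5, 75.9]
tool_rot: [-0.001, 0.766, 0.643, -0.003]
ft_force: [-0.0, -0.3, 0.1]
finger_gap: 85.7
grip_force: 0.0
time_s: 3.53
tcp_pos: [453.2, 252.2, 76.3]
tool_rot: [0.001, 0.765, 0.644, 0.001]
ft_force: [-1.7, -1.4, 7.1]
finger_gap: 47.6
grip_force: 36.4
```

```bash
python3 -m creep '[[0,[0,0,1],[0,0,0]],[0,[0,0,3.5],[0,0,0]],[0,[0,0,6.5],[0,0,0]],[0,[0,0,9.5],[0,0,0]],[0,[0,-1,11.5],[0,0,0]],[0,[0,-3,12],[0,0,0]],[0,[-0.2,-5.5,12],[0,0,0]],[0,[-0.4,-8.5,12],[0,0,0]]]'
python3 -m creep '[[0,[-0.3,-3.5,0],[0,0,0]],[0,[-0.6,-7,0],[0,0,0]],[0,[-0.9,-10.5,0],[0,0,0]],[0,[-1.2,-14,0],[0,0,0]],[0,[-1.5,-17.5,0],[0,0,0]],[0,[-1.8,-21,0],[0,0,0]],[0,[-2.1,-24.5,0],[0,0,0]],[0,[-2.4,-28,0],[0,0,0]]]'
python3 -m creep '[[0,[-0.3,-3.5,0],[0,0,0]],[0,[-0.6,-7,0],[0,0,0]],[0,[-0.9,-10.5,0],[0,0,0]],[0,[-1.2,-13.5,0],[0,0,0]],[0,[-1.5,-16,0],[0,0,0]],[0,[-1.7,-17.5,0],[0,0,0]],[0,[-1.7,-18,0],[0,0,0]],[0,[-1.7,-18,0],[0,0,0]]]'
```

```text
time_s: 4.2
tcp_pos: [448.8, 167.2, 196.6]
tool_rot: [0.001, 0.765, 0.644, 0.002]
ft_force: [0.4, -1.5, -1.1]
finger_gap: 47.7
grip_force: 36.8
time_s: 4.87
tcp_pos: [423.7, -114.6, 195.7]
tool_rot: [0.0, 0.765, 0.643, 0.0]
ft_force: [0.2, 0.1, -1.2]
finger_gap: 47.6
grip_force: 36.8
time_s: 5.53
tcp_pos: [407.2, -294.0, 195.3]
tool_rot: [0.0, 0.766, 0.643, 0.0]
ft_force: [-0.3, -0.5, -1.3]
finger_gap: 47.4
grip_force: 36.8
```

```bash
python3 -m creep '[[0,[0,0,-2],[0,0,0]],[0,[0,0,-5],[0,0,0]],[0,[0,0,-8],[0,0,0]],[0,[0,0,-10.2],[0,0,0]],[0,[0,0,-11.4],[0,0,0]],[0,[0,0,-12],[0,0,0]],[0,[0,0,-12.3],[0,0,0]],[0,[0,0,-12.3],[0,0,0]]]'
```

```text
time_s: 6.2
tcp_pos: [407.0, -291.7, 72.7]
tool_rot: [-0.001, 0.765, 0.644, 0.0]
ft_force: [1.1, -0.1, -1.2]
finger_gap: 47.4
grip_force: 36.8
```

```bash
python3 -m creep '[[0,[0,0,-0.05],[0,0,0]],[0,[0,0,-0.1],[0,0,0]],[0,[0,0,-0.15],[0,0,0]],[0,[0,0,-0.15],[0,0,0]],[0,[0,0,-0.15],[0,0,0]],[0,[0,0,-0.15],[0,0,0]],[0,[0,0,-0.15],[0,0,0]],[0,[0,0,-0.15],[0,0,0]]]'
```

```text
time_s: 6.87
tcp_pos: [407.8, -293.0, 72.2]
tool_rot: [0.001, 0.765, 0.644, 0.0]
ft_force: [-2.6, 2.8, 13.6]
finger_gap: 47.4
grip_force: 38.3
```

```bash
python3 -m creep '[[0.7,[0,0,0.1],[0,0,0]],[1,[0,0,0.1],[0,0,0]],[1,[0,0,0.1],[0,0,0]],[1,[0,0,0.1],[0,0,0]],[1,[0,0,2],[0,0,0]],[1,[0,0,5],[0,0,0]],[1,[0,0,8.5],[0,0,0]],[1,[0,0,12],[0,0,0]]]'
python3 -m creep '[[1,[0.3,3,1],[0,0,0]],[1,[0.6,7,1.5],[0,0,0]],[1,[0.9,11,1.5],[0,0,0]],[1,[1.2,15,1.5],[0,0,0]],[1,[1.6,19,1.5],[0,0,0]],[1,[2,23,1.5],[0,0,0]],[1,[2.4,27,1.5],[0,0,0]],[1,[3,31,1.5],[0,0,0]]]'
python3 -m creep '[[1,[0.5,4,0],[0,0,0]],[1,[1,8,0],[0,0,0]],[1,[1.5,12,0],[0,0,0]],[1,[2,16,0],[0,0,0]],[1,[2.5,20,0],[0,0,0]],[1,[3,24,0],[0,0,0]],[1,[3.3,27,0],[0,0,0]],[1,[3.3,29,0],[0,0,0]]]'
```

```text
time_s: 7.53
tcp_pos: [406.5, -292.4, 191.0]
tool_rot: [-0.001, 0.766, 0.643, -0.0]
ft_force: [0.9, -0.0, -0.8]
finger_gap: 85.4
grip_force: 0.0
time_s: 8.2
tcp_pos: [436.5, 18.9, 205.3]
tool_rot: [-0.0, 0.766, 0.643, -0.0]
ft_force: [0.8, 0.3, 0.5]
finger_gap: 85.1
grip_force: 0.0
time_s: 8.87
tcp_pos: [470.5, 310.5, 205.0]
tool_rot: [-0.0, 0.765, 0.644, 0.001]
ft_force: [0.4, 0.1, 0.4]
finger_gap: 85.5
grip_force: 0.0
```

```bash
python3 -m creep '[[1,[0,2,0],[0,0,0]],[1,[0.1,3.5,0],[0,0,0]],[1,[0.1,4,-2],[0,0,0]],[1,[0.1,4,-5],[0,0,0]],[1,[0.1,4,-8.5],[0,0,0]],[1,[0.1,4,-11.5],[0,0,0]],[1,[0.1,4,-13.3],[0,0,0]],[1,[0.1,4,-13.3],[0,0,0]]]'
python3 -m creep '[[0,[0,0,0],[0,0,0]],[0,[0,0,0],[0,0,0]],[0,[0,0,0],[0,0,0]],[0,[0,0,0],[0,0,0]],[0,[0,0,0],[0,0,0]],[0,[0,0,0],[0,0,0]],[0,[0,0,0],[0,0,0]],[0,[0,0,0],[0,0,0]]]' 35
```

```text
time_s: 9.53
tcp_pos: [468.0, 344.9, 68.0]
tool_rot: [-0.001, 0.766, 0.643, -0.004]
ft_force: [-0.4, -0.3, -0.5]
finger_gap: 85.6
grip_force: 0.0
time_s: 10.2
tcp_pos: [473.1, 348.2, 74.9]
tool_rot: [0.0, 0.766, 0.643, 0.003]
ft_force: [-0.3, 0.3, 6.3]
finger_gap: 40.3
grip_force: 50.5
```

A gap of 40.3 mm doesn't fit the 50 mm body, so I'll look before lifting.

Run:
```python
from h import *
o=robot.get_obs();print(o["tcp_pos"],o["finger_gap"],o["grip_force"],o["ft_force"])
w=robot.get_image("wrist")[:,:,::-1];s=robot.get_image("side")[:,:,::-1]
s=cv2.resize(s[200:400,200:400],(420,420),interpolation=cv2.INTER_CUBIC)
w=cv2.resize(w,(380,285)); w=cv2.copyMakeBorder(w,0,135,0,0,0)
cv2.imwrite("pics/g3.png",np.hstack([s,w]))
```

```text
[473.05558136 348.17908503  74.91401036] 40.32451160490466 50.50149692106061 [-0.32215845  0.2739125   6.28684862]
```

View pics/g3.png

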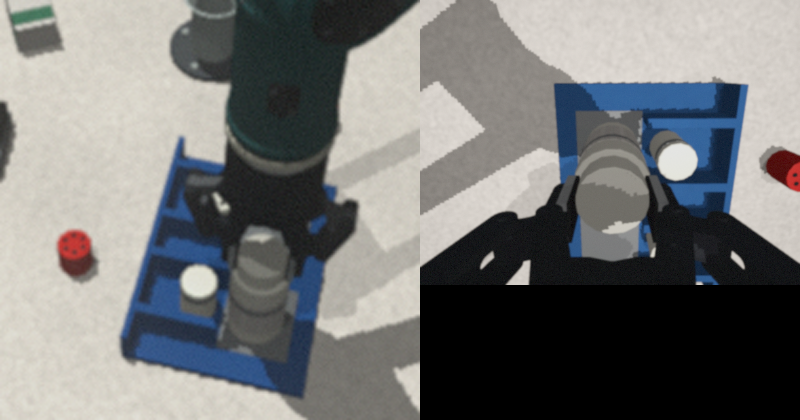

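Run:
```python
from h import *
p=robot.camera_params("wrist");q=[491,296.5,-.173]
print(back(p,(280,287),113),back(P["side"],(200+262*200/420,200+247*200/420),113))
print(proj(p,[[471.5,350,113],[471.5,350,8],[471.5,350,80]]),proj(p,tf(q,[[-30,50,8],[25,50,53]])))
```

```text
[473.05548685 352.51587819 113.        ] [472.31923557 344.84965564 113.        ]
[[277.11174325 293.54910114]
 [278.94562957 214.24304546]
 [277.92562418 258.35297925]] [[276.5412425  213.29192923]
 [377.48258698 236.85419615]]
```

```bash
python3 -m creep '[[0,[0,0,0],[0,0,0]],[0,[0,0,0],[0,0,0]],[0,[0,0,0],[0,0,0]],[0,[0,0,0],[0,0,0]],[0,[0,0,0],[0,0,0]],[0,[0,0,0],[0,0,0]],[0,[0,0,0],[0,0,0]],[0,[0,0,0],[0,0,0]]]' 35
python3 - <<'E'
from h import *
w=robot.get_image("wrist")[:,:,::-1]
cv2.imwrite("pics/g4.png",cv2.resize(w[180:420,130:430],(750,600),interpolation=cv2.INTER_CUBIC))
E
```

```text
time_s: 10.97
tcp_pos: [473.0, 348.2, 74.9]
tool_rot: [0.0, 0.766, 0.643, 0.003]
ft_force: [0.1, 1.3, 5.8]
finger_gap: 40.5
grip_force: 50.5
```

View pics/g4.png

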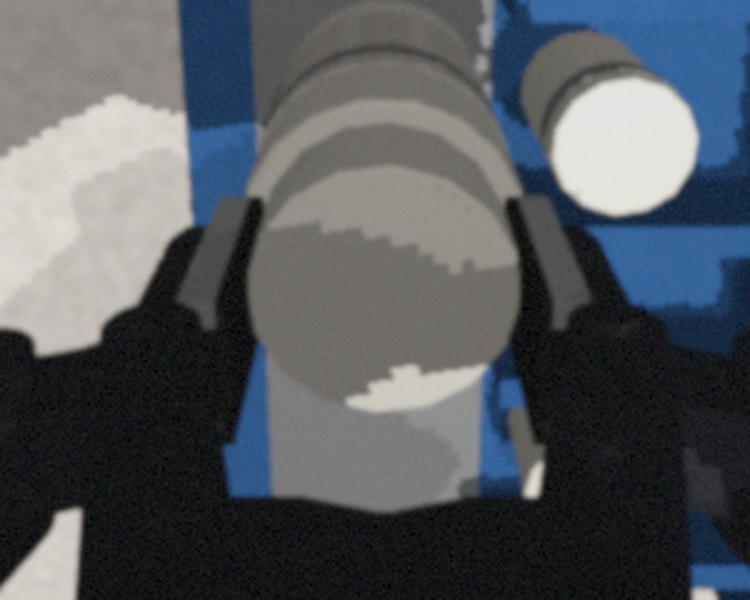

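Picture: the finger pads straddle the shoulder between body and cap, so the grip is tilted, although the bottle is still upright at its spot. I'll release and regrip lower on the body with the fingers turned 90°, which keeps them clear of the canister.

```bash
python3 -m creep '[[0.6,[0,0,0],[0,0,0]],[1,[0,0,0],[0,0,0]],[1,[0,0,0],[0,0,0]],[1,[0,0,0.5],[0,0,0]],[1,[0,0,2.5],[0,0,0]],[1,[0,0,5],[0,0,0]],[1,[0,0,7.5],[0,0,0]],[1,[0,0,9],[0,0,0]]]'
python3 -m creep '[[1,[0,0,0],[0,0,7]],[1,[0,0,0],[0,0,14]],[1,[0,0,0],[0,0,21]],[1,[0,0,0],[0,0,28]],[1,[0,0,0],[0,0,35]],[1,[0,0,0],[0,0,42]],[1,[0,0,0],[0,0,49]],[1,[0,0,0],[0,0,56]]]'
python3 -m creep '[[1,[0,0,0],[0,0,7]],[1,[0,0,0],[0,0,14]],[1,[0,0,0],[0,0,21]],[1,[0,0,0],[0,0,28]],[1,[0,0,0],[0,0,34]],[1,[0,0,0],[0,0,34]],[1,[0,0,0],[0,0,34]],[1,[0,0,0],[0,0,34]]]'
python3 - <<'E'
from h import *
o=robot.get_obs();p=robot.camera_params("wrist");w=robot.get_image("wrist")[:,:,::-1]
print(o["tcp_pos"],proj(p,[[473,350.5,113]]));np.savez("w5.npz",**p)
cv2.imwrite("pics/w5.png",w)
E
```

```text
time_s: 11.68
tcp_pos: [472.0, 347.4, 165.0]
tool_rot: [0.0, 0.765, 0.643, 0.001]
ft_force: [0.2, -0.4, 0.1]
finger_gap: 85.3
grip_force: 0.0
time_s: 12.35
tcp_pos: [471.0, 346.8, 162.5]
tool_rot: [-0.0, 0.371, 0.929, -0.0]
ft_force: [0.7, -0.8, -0.3]
finger_gap: 85.3
grip_force: 0.0
time_s: 13.02
tcp_pos: [471.1, 346.9, 162.4]
tool_rot: [-0.0, 0.088, 0.996, -0.0]
ft_force: [-0.9, -0.4, 0.1]
finger_gap: 85.4
grip_force: 0.0
[471.07774475 346.9069654  162.3516068 ] [[291.65103035 227.55089923]]
```

View pics/w5.png

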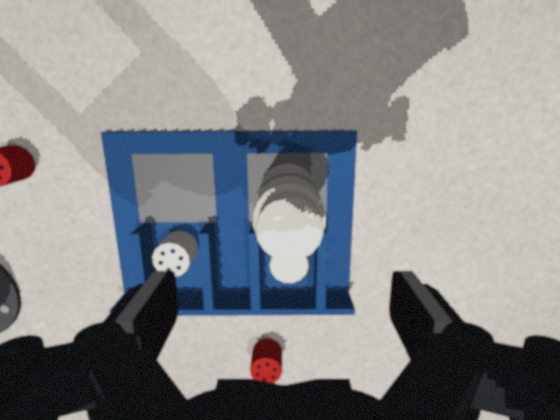

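The wrist view shows the bottle upright on its spot, cap at (289,225) against a predicted (292,228). The carton's spot is empty. I'll descend and grip lower.

```bash
python3 -m creep '[[1,[0.1,0.2,-1],[0,0,0]],[1,[0.15,0.25,-3],[0,0,0]],[1,[0.15,0.25,-5.5],[0,0,0]],[1,[0.15,0.25,-7.5],[0,0,0]],[1,[0.15,0.25,-9],[0,0,0]],[1,[0.15,0.25,-9.8],[0,0,0]],[1,[0.15,0.25,-10.1],[0,0,0]],[1,[0.15,0.25,-10.1],[0,0,0]]]'
python3 -m creep '[[0,[0,0,0],[0,0,0]],[0,[0,0,0],[0,0,0]],[0,[0,0,0],[0,0,0]],[0,[0,0,0],[0,0,0]],[0,[0,0,0],[0,0,0]],[0,[0,0,0],[0,0,0]],[0,[0,0,0],[0,0,0]],[0,[0,0,0],[0,0,0]]]' 30
```

```text
time_s: 13.73
tcp_pos: [472.3, 349.3, 60.5]
tool_rot: [-0.001, 0.087, 0.996, -0.0]
ft_force: [0.1, -0.6, -0.2]
finger_gap: 85.3
grip_force: 0.0
time_s: 14.4
tcp_pos: [473.5, 349.9, 62.5]
tool_rot: [0.001, 0.086, 0.996, 0.001]
ft_force: [-0.6, 0.2, 6.4]
finger_gap: 48.7
grip_force: 30.5
```

```bash
python3 -m creep '[[0,[0,0,0.7],[0,0,0]],[0,[0,0,2.5],[0,0,0]],[0,[0,0,5],[0,0,0]],[0,[0,0,8],[0,0,0]],[0,[0,-1,10.5],[0,0,0]],[0,[0,-3,12],[0,0,0]],[0,[0.2,-5.5,12],[0,0,0]],[0,[0.4,-8.5,12],[0,0,0]]]'
python3 -m creep '[[0,[0.3,-3.6,0],[0,0,0]],[0,[0.6,-7.2,0],[0,0,0]],[0,[0.9,-10.8,0],[0,0,0]],[0,[1.2,-14.4,0],[0,0,0]],[0,[1.4,-18,0],[0,0,0]],[0,[1.6,-21.6,0],[0,0,0]],[0,[1.8,-25.2,0],[0,0,0]],[0,[2,-28.8,0],[0,0,0]]]'
python3 -m creep '[[0,[0.3,-3.6,0],[0,0,0]],[0,[0.6,-7.2,0],[0,0,0]],[0,[0.9,-10.8,0],[0,0,0]],[0,[1.2,-14.4,0],[0,0,0]],[0,[1.5,-18,0],[0,0,0]],[0,[1.8,-21.5,0],[0,0,0]],[0,[1.9,-24,0],[0,0,0]],[0,[1.9,-25,0],[0,0,0]]]'
python3 -m creep '[[0,[0,0,-2],[0,0,0]],[0,[0,0,-5],[0,0,0]],[0,[0,0,-8],[0,0,0]],[0,[0,0,-10.2],[0,0,0]],[0,[0,0,-11.4],[0,0,0]],[0,[0,0,-12],[0,0,0]],[0,[0,0,-12.2],[0,0,0]],[0,[0,0,-12.2],[0,0,0]]]'
```

```text
time_s: 15.07
tcp_pos: [477.3, 264.8, 183.1]
tool_rot: [0.001, 0.085, 0.996, 0.001]
ft_force: [0.4, -0.4, -1.9]
finger_gap: 48.7
grip_force: 31.8
time_s: 15.73
tcp_pos: [496.0, -25.2, 181.6]
tool_rot: [-0.0, 0.086, 0.996, -0.0]
ft_force: [0.8, 0.6, -1.7]
finger_gap: 48.9
grip_force: 31.8
time_s: 16.4
tcp_pos: [515.8, -277.6, 181.5]
tool_rot: [0.0, 0.088, 0.996, -0.001]
ft_force: [0.6, -1.2, -1.7]
finger_gap: 48.7
grip_force: 31.8
time_s: 17.07
tcp_pos: [515.6, -272.8, 59.6]
tool_rot: [-0.0, 0.086, 0.996, 0.0]
ft_force: [0.7, -0.6, -1.8]
finger_gap: 48.4
grip_force: 31.8
```

```bash
python3 -m creep '[[0,[0,0,-0.05],[0,0,0]],[0,[0,0,-0.1],[0,0,0]],[0,[0,0,-0.15],[0,0,0]],[0,[0,0,-0.2],[0,0,0]],[0,[0,0,-0.2],[0,0,0]],[0,[0,0,-0.2],[0,0,0]],[0,[0,0,-0.2],[0,0,0]],[0,[0,0,-0.2],[0,0,0]]]'
```

```text
time_s: 17.73
tcp_pos: [516.4, -273.9, 58.5]
tool_rot: [0.001, 0.086, 0.996, -0.0]
ft_force: [-0.6, 0.8, 6.1]
finger_gap: 48.9
grip_force: 32.5
```

```bash
python3 -m creep '[[0.7,[0,0,0.1],[0,0,0]],[1,[0,0,0.1],[0,0,0]],[1,[0,0,0.1],[0,0,0]],[1,[0,0,0.1],[0,0,0]],[1,[0,0,2],[0,0,0]],[1,[0,0,5],[0,0,0]],[1,[0,0,8.5],[0,0,0]],[1,[0,0,12],[0,0,0]]]'
python3 -m creep '[[1,[0,3,0.8],[0,0,-7]],[1,[0,7,1.5],[0,0,-14]],[1,[0,11,2],[0,0,-21]],[1,[0,15,2],[0,0,-28]],[1,[0,18.5,2],[0,0,-35]],[1,[0,22,2],[0,0,-42]],[1,[0,25.5,2],[0,0,-49]],[1,[0,29,2],[0,0,-56]]]'
python3 -m creep '[[1,[0.1,3.5,0],[0,0,-7]],[1,[0.2,7,0],[0,0,-14]],[1,[0.3,10.5,0],[0,0,-21]],[1,[0.4,14,0],[0,0,-28]],[1,[0.5,17,0],[0,0,-34]],[1,[0.6,20,0],[0,0,-34]],[1,[0.7,22,0],[0,0,-34]],[0.75,[0.7,23,0],[0,0,-34]]]'
python3 - <<'E'
from h import *
w5=dict(np.load("w5.npz"))
print("long",back(w5,(289,264),53),"short",back(w5,(171,259),40))
o=robot.get_obs();p=robot.camera_params("wrist");w=robot.get_image("wrist")[:,:,::-1];np.savez("w6.npz",**p)
print(o["tcp_pos"],o["finger_gap"],proj(p,[[523.7,342,53],[506.5,243.7,40]]))
cv2.imwrite("pics/w6.png",w)
E
```

```text
time_s: 18.4
tcp_pos: [514.9, -273.1, 177.8]
tool_rot: [-0.001, 0.086, 0.996, 0.0]
ft_force: [0.4, -1.9, -1.0]
finger_gap: 85.4
grip_force: 0.0
time_s: 19.07
tcp_pos: [515.4, 15.4, 197.3]
tool_rot: [0.0, 0.535, 0.845, -0.0]
ft_force: [-0.5, 0.1, -0.4]
finger_gap: 85.5
grip_force: 0.0
time_s: 19.73
tcp_pos: [522.6, 246.4, 197.1]
tool_rot: [-0.0, 0.756, 0.655, 0.0]
ft_force: [0.5, 0.8, -0.6]
finger_gap: 75.3
grip_force: 0.0
long [524.20234154 340.9644548   53.        ] short [508.00600572 241.97922957  40.        ]
[522.64388806 246.44387171 197.11344234] 75.33898472492052 [[266.41611204  73.3134227 ]
 [265.12553709 192.18858293]]
```

View pics/w6.png

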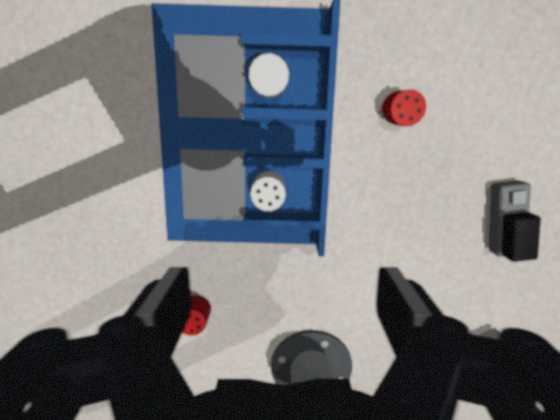

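Long canister is at (268,75) and the short one at (268,192), both within 3 px of prediction. I'll descend on the long one with a narrowed opening.

```bash
python3 -m creep '[[0.66,[0,3,0],[0,0,-1.7]],[0.66,[0.2,6,0],[0,0,-1.7]],[0.66,[0.2,8.5,0],[0,0,-1.7]],[0.66,[0.2,9.45,-2],[0,0,-1.7]],[0.66,[0.2,9.45,-5],[0,0,-1.7]],[0.66,[0.2,9.45,-8],[0,0,-1.7]],[0.66,[0.2,9.45,-10],[0,0,-1.7]],[0.66,[0.2,9.45,-10],[0,0,-1.7]]]'
```

```text
time_s: 20.45
tcp_pos: [521.5, 335.2, 92.6]
tool_rot: [-0.001, 0.766, 0.642, -0.005]
ft_force: [-1.3, -0.1, -0.6]
finger_gap: 56.6
grip_force: 0.0
```

```bash
python3 -m creep '[[0.66,[0,0,0],[0,0,0]],[0.66,[0,0,0],[0,0,0]],[0.66,[0,0,0],[0,0,0]],[0.66,[0,0,0],[0,0,0]],[0.66,[0,0,-0.5],[0,0,0]],[0.66,[0,0,-1],[0,0,0]],[0.66,[0,0,-1],[0,0,0]],[0.66,[0,0,-1],[0,0,0]]]'
```

```text
time_s: 21.12
tcp_pos: [524.3, 338.1, 86.8]
tool_rot: [-0.0, 0.766, 0.643, -0.001]
ft_force: [-0.6, -0.1, 0.4]
finger_gap: 56.1
grip_force: 0.0
```

```bash
python3 -m creep '[[0.66,[0,0.2,-0.5],[0,0,0]],[0.66,[0,0.25,-1.5],[0,0,0]],[0.66,[0,0.25,-2.5],[0,0,0]],[0.66,[0,0.25,-3.5],[0,0,0]],[0.66,[0,0.25,-4.4],[0,0,0]],[0.66,[0,0.25,-5],[0,0,0]],[0.66,[0,0.25,-5],[0,0,0]],[0.66,[0,0.25,-5],[0,0,0]]]'
python3 -m creep '[[0,[0,0,0],[0,0,0]],[0,[0,0,0],[0,0,0]],[0,[0,0,0],[0,0,0]],[0,[0,0,0],[0,0,0]],[0,[0,0,0],[0,0,0]],[0,[0,0,0],[0,0,0]],[0,[0,0,0],[0,0,0]],[0,[0,0,0],[0,0,0]]]' 25
```

```text
time_s: 21.78
tcp_pos: [524.3, 340.6, 36.5]
tool_rot: [-0.0, 0.766, 0.643, -0.001]
ft_force: [0.6, 0.1, -0.6]
finger_gap: 56.3
grip_force: 0.0
time_s: 22.45
tcp_pos: [524.8, 340.8, 37.4]
tool_rot: [-0.0, 0.766, 0.643, 0.0]
ft_force: [-0.8, 0.6, 0.1]
finger_gap: -0.2
grip_force: 0.0
```

The fingers closed on nothing, so I'll look.

Run:
```python
from h import *
w=robot.get_image("wrist")[:,:,::-1];s=robot.get_image("side")[:,:,::-1]
s=cv2.resize(s[220:400,210:390],(420,420),interpolation=cv2.INTER_CUBIC)
w=cv2.resize(w,(380,285)); w=cv2.copyMakeBorder(w,0,135,0,0,0)
cv2.imwrite("pics/g7.png",np.hstack([s,w]))
```

```text
(no output)
```

View pics/g7.png

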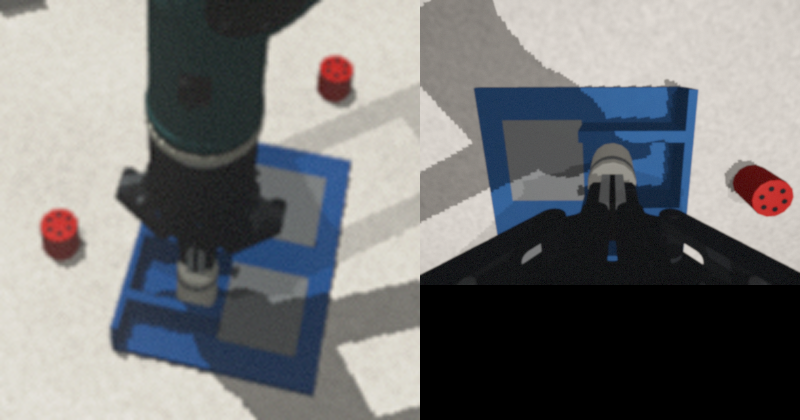

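Run:
```python
from h import *
S=P["side"];p=robot.camera_params("wrist");k=180/420
for nm,uv in (("tip",(199,272)),("cantop",(197,268)),("canbot",(195,303))):
    u=(210+uv[0]*k,220+uv[1]*k); print(nm,[back(S,u,z).round(0).tolist() for z in(8,23,53,60)])
print("tip w",[back(p,(u[0]/.679,u[1]/.679),z).round(0).tolist() for u in((192,178),(192,205)) for z in(23,53,60)])
print("pred side TCPtip z23, can top front, bottom front",((proj(S,[[524.8,340.8,23],[525,341,53],[525,357,53],[525,357,8]])-[210,220])/k).round(0).tolist())
print("pred wrist",(proj(p,[[524.8,340.8,23],[524.8,340.8,53],[525,341,53],[525,357,53],[525,357,8]])*.679+[420,0]).round(0).tolist())
```

```text
tip [[521.0, 325.0, 8.0], [521.0, 333.0, 23.0], [521.0, 351.0, 53.0], [521.0, 355.0, 60.0]]
cantop [[523.0, 321.0, 8.0], [523.0, 330.0, 23.0], [523.0, 347.0, 53.0], [523.0, 351.0, 60.0]]
canbot [[523.0, 353.0, 8.0], [523.0, 361.0, 23.0], [523.0, 377.0, 53.0], [523.0, 381.0, 60.0]]
tip w [[524.0, 332.0, 23.0], [526.0, 345.0, 53.0], [526.0, 348.0, 60.0], [519.0, 308.0, 23.0], [523.0, 326.0, 53.0], [523.0, 330.0, 60.0]]
pred side TCPtip z23, can top front, bottom front [[194.0, 280.0], [195.0, 261.0], [194.0, 279.0], [193.0, 308.0]]
pred wrist [[612.0, 167.0], [611.0, 184.0], [612.0, 184.0], [607.0, 161.0], [608.0, 141.0]]
```

Both views put the fingertips at about z = 53, just above the unmoved canister. The tips are therefore roughly 30 mm higher than the data sheet implies, which also explains the bottle grip on the cap. I'll reopen, go lower in steps while watching the force, and try again.

```bash
python3 -m creep '[[0.66,[0,0,0.2],[0,0,0]],[0.66,[0,0,0.2],[0,0,0]],[0.66,[0,0,0.2],[0,0,0]],[0.66,[0,0,0.2],[0,0,0]],[0.66,[0,0,-0.3],[0,0,0]],[0.66,[0,0,-0.6],[0,0,0]],[0.66,[0,0,-1],[0,0,0]],[0.66,[0,0,-1],[0,0,0]]]'
python3 -m creep '[[0.2,[0,0,0],[0,0,0]],[0.2,[0,0,0],[0,0,0]],[0.2,[0,0,0],[0,0,0]],[0.2,[0,0,0],[0,0,0]],[0.2,[0,0,0],[0,0,0]],[0.2,[0,0,0],[0,0,0]],[0.2,[0,0,0],[0,0,0]],[0.2,[0,0,0],[0,0,0]]]' 25
```

```text
time_s: 23.22
tcp_pos: [524.0, 340.4, 26.1]
tool_rot: [-0.0, 0.766, 0.643, -0.001]
ft_force: [-0.9, 0.1, 1.6]
finger_gap: 56.2
grip_force: 0.0
time_s: 23.88
tcp_pos: [524.8, 340.8, 27.3]
tool_rot: [-0.0, 0.766, 0.643, 0.0]
ft_force: [0.1, -0.9, -0.4]
finger_gap: 30.3
grip_force: 24.8
```

```bash
python3 -m creep '[[0.6,[0,0,0],[0,0,0]],[0.6,[0,0,0],[0,0,0]],[0.6,[0,0,0],[0,0,0]],[0.6,[0,0,-0.2],[0,0,0]],[0.6,[0,0,-0.4],[0,0,0]],[0.6,[0,0,-0.7],[0,0,0]],[0.6,[0,0,-0.7],[0,0,0]],[0.6,[0,0,-0.7],[0,0,0]]]'
python3 -m creep '[[0.2,[0,0,0],[0,0,0]],[0.2,[0,0,0],[0,0,0]],[0.2,[0,0,0],[0,0,0]],[0.2,[0,0,0],[0,0,0]],[0.2,[0,0,0],[0,0,0]],[0.2,[0,0,0],[0,0,0]],[0.2,[0,0,0],[0,0,0]],[0.2,[0,0,0],[0,0,0]]]' 25
```

```text
time_s: 24.55
tcp_pos: [524.4, 340.6, 19.8]
tool_rot: [-0.0, 0.766, 0.643, -0.0]
ft_force: [-0.2, -0.5, -0.4]
finger_gap: 51.3
grip_force: 0.0
time_s: 25.22
tcp_pos: [524.8, 340.9, 20.4]
tool_rot: [-0.0, 0.766, 0.643, 0.0]
ft_force: [-0.3, -0.3, 1.1]
finger_gap: 31.2
grip_force: 24.8
```

```bash
python3 -m creep '[[0.1,[0,0,0.6],[0,0,0]],[0.1,[0,0,2],[0,0,0]],[0.1,[0,0,4.5],[0,0,0]],[0.1,[0,0,7.5],[0,0,0]],[0.1,[0,-1,10.5],[0,0,0]],[0.1,[0,-3,12],[0,0,0]],[0.1,[0,-5.5,12.5],[0,0,0]],[0.1,[0,-8.5,12.5],[0,0,0]]]'
python3 -m creep '[[0.1,[0,-3.3,0],[0,0,0]],[0.1,[0,-6.6,0],[0,0,0]],[0.1,[0,-9.9,0],[0,0,0]],[0.1,[0,-13.2,0],[0,0,0]],[0.1,[0,-16.5,0],[0,0,0]],[0.1,[-0.1,-19.5,0],[0,0,0]],[0.1,[-0.1,-22,0],[0,0,0]],[0.1,[-0.1,-23.2,0],[0,0,0]]]'
python3 -m creep '[[0.1,[0,0,-0.5],[0,0,0]],[0.1,[0,0,-1],[0,0,0]],[0.1,[0,0,-1.5],[0,0,0]],[0.1,[0,0,-1.5],[0,0,0]],[0.1,[0,0,-1.5],[0,0,0]],[0.1,[0,0,-1.5],[0,0,0]],[0.1,[0,0,-1.5],[0,0,0]],[0.1,[0,0,-1.5],[0,0,0]]]'
python3 - <<'E'
from h import *
o=robot.get_obs();p=robot.camera_params("wrist");w=robot.get_image("wrist")[:,:,::-1];s=robot.get_image("side")[:,:,::-1];np.savez("w8.npz",**p)
print(o["tcp_pos"],proj(p,[[522.8,23.3,88],[522.8,23.3,6]]),proj(P["side"],[[522.8,23.3,88],[522.8,23.3,6],[523,23,115]]))
cv2.imwrite("pics/w8.png",np.hstack([w[130:420,130:430][:,:,:],cv2.resize(s[130:250,240:365],(302,290),interpolation=cv2.INTER_CUBIC)]))
E
```

```text
time_s: 25.88
tcp_pos: [526.2, 256.5, 148.0]
tool_rot: [0.001, 0.766, 0.643, 0.002]
ft_force: [1.1, -0.1, -1.0]
finger_gap: 30.9
grip_force: 24.9
time_s: 26.55
tcp_pos: [523.5, 21.0, 145.6]
tool_rot: [0.0, 0.767, 0.642, -0.0]
ft_force: [1.3, 1.0, -0.8]
finger_gap: 31.0
grip_force: 24.9
time_s: 27.22
tcp_pos: [523.9, 24.2, 130.4]
tool_rot: [0.0, 0.766, 0.643, 0.0]
ft_force: [0.1, 0.0, 0.5]
finger_gap: 30.9
grip_force: 24.9
[523.8939612   24.20823808 130.4352636 ] [[280.44790138 229.93756505]
 [281.0589889  196.60141861]] [[301.92437067 195.67336253]
 [300.67863943 220.8266733 ]
 [302.27620196 186.70528063]]
```

View pics/w8.png

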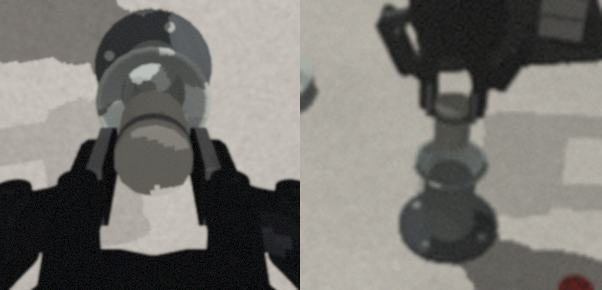

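The tube rim centre is at (283,230) against a predicted (280,230), so the canister is centred within about 1 mm. I'll lower it and release.

```bash
python3 -m creep '[[0.1,[0,0,-1],[0,0,0]],[0.1,[0,-0.05,-2],[0,0,0]],[0.1,[0.05,-0.05,-3],[0,0,0]],[0.1,[0.05,-0.05,-4],[0,0,0]],[0.1,[0.05,-0.05,-4.7],[0,0,0]],[0.1,[0.05,-0.05,-4.7],[0,0,0]],[0.1,[0.05,-0.05,-4.7],[0,0,0]],[0.1,[0.05,-0.05,-4.7],[0,0,0]]]'
python3 -m creep '[[0.6,[0,0,0],[0,0,0]],[0.6,[0,0,0],[0,0,0]],[0.6,[0,0,0],[0,0,0]],[0.6,[0,0,0],[0,0,0]],[0.66,[0,0,1],[0,0,0]],[0.66,[0,0,3],[0,0,0]],[0.66,[0,0,6],[0,0,0]],[0.66,[0,0,8],[0,0,0]]]'
python3 - <<'E'
from h import *
cv2.imwrite("pics/t1.png",robot.get_image("top")[:,:,::-1]);cv2.imwrite("pics/s1.png",robot.get_image("side")[:,:,::-1])
E
```

```text
time_s: 27.98
tcp_pos: [524.4, 23.3, 83.3]
tool_rot: [-0.0, 0.766, 0.643, -0.0]
ft_force: [-0.3, -0.2, -0.2]
finger_gap: 31.1
grip_force: 24.9
time_s: 28.65
tcp_pos: [524.7, 23.3, 165.8]
tool_rot: [0.0, 0.766, 0.643, 0.0]
ft_force: [1.0, -0.5, 0.0]
finger_gap: 56.7
grip_force: 0.0
```

```bash
python3 -m creep '[[0.66,[-0.2,3,0],[0,0,0]],[0.66,[-0.5,6.5,0],[0,0,0]],[0.66,[-0.8,10,0],[0,0,0]],[0.66,[-1,13.5,0],[0,0,0]],[0.66,[-1.3,17,0],[0,0,0]],[0.66,[-1.5,20,0],[0,0,0]],[0.66,[-1.7,21.7,-1],[0,0,0]],[0.66,[-1.7,22,-3],[0,0,0]]]'
python3 -m creep '[[0.66,[0,0,-2],[0,0,0]],[0.66,[0,0,-4],[0,0,0]],[0.66,[0,0,-6],[0,0,0]],[0.66,[0,0,-7.5],[0,0,0]],[0.66,[0,0,-8],[0,0,0]],[0.66,[0,0,-8],[0,0,0]],[0.66,[0,0,-8],[0,0,0]],[0.66,[0,0,-8],[0,0,0]]]'
```

```text
time_s: 29.42
tcp_pos: [508.4, 247.3, 134.8]
tool_rot: [0.0, 0.765, 0.644, 0.003]
ft_force: [0.4, 0.4, 0.5]
finger_gap: 56.7
grip_force: 0.0
time_s: 30.08
tcp_pos: [508.0, 243.5, 54.2]
tool_rot: [0.0, 0.766, 0.643, 0.001]
ft_force: [-0.1, 0.3, -0.1]
finger_gap: 56.2
grip_force: 0.0
```

```bash
python3 -m creep '[[0.66,[0,0,-1],[0,0,0]],[0.66,[0,0,-2],[0,0,0]],[0.66,[0,0,-3],[0,0,0]],[0.66,[0,0,-3.7],[0,0,0]],[0.66,[0,0,-4.2],[0,0,0]],[0.66,[0,0,-4.6],[0,0,0]],[0.66,[0,0,-4.6],[0,0,0]],[0.66,[0,0,-4.6],[0,0,0]]]'
python3 -m creep '[[0.2,[0,0,0],[0,0,0]],[0.2,[0,0,0],[0,0,0]],[0.2,[0,0,0],[0,0,0]],[0.2,[0,0,0],[0,0,0]],[0.2,[0,0,0],[0,0,0]],[0.2,[0,0,0],[0,0,0]],[0.2,[0,0,0],[0,0,0]],[0.2,[0,0,0],[0,0,0]]]' 25
```

```text
time_s: 30.75
tcp_pos: [507.1, 243.3, 7.0]
tool_rot: [-0.0, 0.766, 0.643, -0.0]
ft_force: [-0.3, -0.6, 0.1]
finger_gap: 56.5
grip_force: 0.0
time_s: 31.42
tcp_pos: [507.6, 243.4, 7.8]
tool_rot: [0.0, 0.766, 0.643, 0.0]
ft_force: [-1.3, -0.3, 5.6]
finger_gap: 30.9
grip_force: 25.0
```

```bash
python3 -m creep '[[0.1,[0,0,0.6],[0,0,0]],[0.1,[0,0,2],[0,0,0]],[0.1,[0,0,4.5],[0,0,0]],[0.1,[0,0,7.5],[0,0,0]],[0.1,[0,-0.5,10.5],[0,0,0]],[0.1,[0.2,-2,12],[0,0,0]],[0.1,[0.4,-4,12.5],[0,0,0]],[0.1,[0.6,-6.5,12.5],[0,0,0]]]'
python3 -m creep '[[0.1,[0.2,-3,0],[0,0,0]],[0.1,[0.4,-6,0],[0,0,0]],[0.1,[0.6,-9,0],[0,0,0]],[0.1,[0.8,-12,0],[0,0,0]],[0.1,[1,-14,0],[0,0,0]],[0.1,[1.1,-15.3,0],[0,0,0]],[0.1,[1.1,-15.5,0],[0,0,0]],[0.1,[1.1,-15.5,0],[0,0,0]]]'
python3 -m creep '[[0.1,[0,0,-1],[0,0,0]],[0.1,[0,0,-2],[0,0,0]],[0.1,[0,0,-3],[0,0,0]],[0.1,[0,0,-3],[0,0,0]],[0.1,[0,0,-3],[0,0,0]],[0.1,[0,0,-3],[0,0,0]],[0.1,[0,0,-3],[0,0,0]],[0.1,[0,0,-3],[0,0,0]]]'
```

```text
time_s: 32.08
tcp_pos: [514.7, 178.8, 134.7]
tool_rot: [0.001, 0.766, 0.643, 0.002]
ft_force: [0.5, -0.9, -0.4]
finger_gap: 30.8
grip_force: 24.9
time_s: 32.75
tcp_pos: [524.1, 23.1, 132.3]
tool_rot: [-0.0, 0.767, 0.642, 0.0]
ft_force: [0.8, -0.4, -0.9]
finger_gap: 30.9
grip_force: 24.9
time_s: 33.42
tcp_pos: [524.6, 23.4, 102.6]
tool_rot: [0.0, 0.766, 0.643, 0.0]
ft_force: [0.9, -0.2, -0.7]
finger_gap: 30.7
grip_force: 24.9
```

Centred at (524.6, 23.4), as for the long canister.

```bash
python3 -m creep '[[0.1,[0,0,-0.7],[0,0,0]],[0.1,[0,0,-1.4],[0,0,0]],[0.1,[0,0,-2],[0,0,0]],[0.1,[0,0,-2.4],[0,0,0]],[0.1,[0,0,-2.5],[0,0,0]],[0.1,[0,0,-2.5],[0,0,0]],[0.1,[0,0,-2.5],[0,0,0]],[0.1,[0,0,-2.5],[0,0,0]]]'
python3 -m creep '[[0.6,[0,0,0],[0,0,0]],[0.6,[0,0,0],[0,0,0]],[0.6,[0,0,0],[0,0,0]],[0.6,[0,0,0],[0,0,0]],[0.66,[0,0,1],[0,0,0]],[0.66,[0,0,3],[0,0,0]],[0.66,[0,0,6],[0,0,0]],[0.66,[0,0,9],[0,0,0]]]'
python3 -m creep '[[1,[0,-2.5,1],[0,0,0]],[1,[0,-6,2],[0,0,0]],[1,[0,-9,3],[0,0,0]],[1,[0,-11,3],[0,0,0]],[1,[0,-12,3],[0,0,0]],[1,[0,-12,3],[0,0,0]],[1,[0,-12,3],[0,0,0]],[1,[0,-12,3],[0,0,0]]]'
python3 - <<'E'
from h import *
o=robot.get_obs();p=robot.camera_params("wrist");w=robot.get_image("wrist")[:,:,::-1]
c=proj(p,[[524.4,23.3,83]])[0];print(o["tcp_pos"],c)
u,v=c.astype(int);u=np.clip(u,75,485);v=np.clip(v,60,360)
s=robot.get_image("side")[:,:,::-1]
a=cv2.resize(w[v-60:v+60,u-60:u+60],(400,400),interpolation=cv2.INTER_CUBIC)
b=cv2.resize(s[90:250,240:400],(400,400),interpolation=cv2.INTER_CUBIC)
cv2.imwrite("pics/w9.png",np.hstack([a,b]))
E
```

```text
time_s: 34.08
tcp_pos: [524.4, 23.3, 77.4]
tool_rot: [0.0, 0.766, 0.643, 0.0]
ft_force: [-0.7, -0.3, -0.6]
finger_gap: 31.0
grip_force: 24.9
time_s: 34.75
tcp_pos: [523.3, 23.4, 168.3]
tool_rot: [-0.001, 0.766, 0.643, -0.001]
ft_force: [0.7, -0.4, -0.4]
finger_gap: 56.2
grip_force: 0.0
time_s: 35.42
tcp_pos: [523.7, -95.4, 196.9]
tool_rot: [-0.001, 0.766, 0.643, -0.0]
ft_force: [0.4, -0.2, 0.1]
finger_gap: 85.8
grip_force: 0.0
[523.6531667  -95.4208699  196.90984135] [253.74800468  35.21847949]
```

View pics/w9.png

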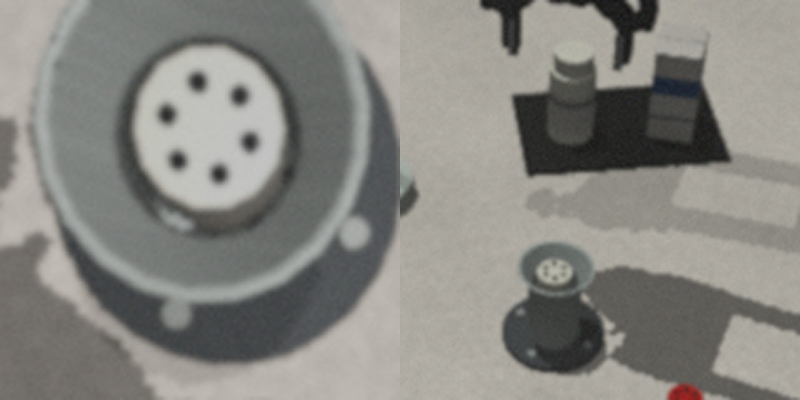

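The short canister, with six dots, sits upright in the tube just below the rim, so both are seated. Bottle and carton stand upright on the mat. Next, the carton goes back.

```bash
python3 -m creep '[[1,[-1.5,-2.5,0],[0,0,0]],[1,[-3.5,-6,0],[0,0,0]],[1,[-5.5,-9.5,0],[0,0,0]],[1,[-7.5,-13,0],[0,0,0]],[1,[-9.5,-16.5,0],[0,0,0]],[1,[-11,-18.8,0],[0,0,0]],[1,[-11.6,-19.8,0],[0,0,0]],[1,[-11.6,-19.8,0],[0,0,0]]]'
python3 -m creep '[[1,[0,0,-2],[0,0,0]],[1,[0,0,-4],[0,0,0]],[1,[0,0,-6],[0,0,0]],[1,[0,0,-7],[0,0,0]],[1,[0,0,-7],[0,0,0]],[1,[0,0,-7],[0,0,0]],[1,[0,0,-7],[0,0,0]],[1,[0,0,-7],[0,0,0]]]'
```

```text
time_s: 36.18
tcp_pos: [407.5, -295.9, 197.1]
tool_rot: [-0.0, 0.767, 0.642, -0.0]
ft_force: [0.2, -0.4, 0.4]
finger_gap: 85.9
grip_force: 0.0
time_s: 36.85
tcp_pos: [409.2, -295.0, 128.4]
tool_rot: [0.001, 0.766, 0.643, 0.0]
ft_force: [-0.5, -0.7, -0.1]
finger_gap: 85.4
grip_force: 0.0
```

```bash
python3 -m creep '[[1,[-0.1,0.2,-1],[0,0,0]],[1,[-0.1,0.2,-2.5],[0,0,0]],[1,[-0.1,0.2,-4],[0,0,0]],[1,[-0.1,0.2,-5.5],[0,0,0]],[1,[-0.1,0.2,-6.4],[0,0,0]],[1,[-0.1,0.2,-6.6],[0,0,0]],[1,[-0.1,0.2,-6.6],[0,0,0]],[1,[-0.1,0.2,-6.6],[0,0,0]]]'
python3 -m creep '[[0.3,[0,0,0],[0,0,0]],[0.3,[0,0,0],[0,0,0]],[0.3,[0,0,0],[0,0,0]],[0.3,[0,0,0],[0,0,0]],[0.3,[0,0,0],[0,0,0]],[0.3,[0,0,0],[0,0,0]],[0.3,[0,0,0],[0,0,0]],[0.3,[0,0,0],[0,0,0]]]' 35
```

```text
time_s: 37.52
tcp_pos: [407.7, -293.2, 62.0]
tool_rot: [0.001, 0.766, 0.643, 0.0]
ft_force: [0.0, 0.6, -0.3]
finger_gap: 85.9
grip_force: 0.0
time_s: 38.18
tcp_pos: [407.3, -293.0, 61.9]
tool_rot: [0.0, 0.766, 0.643, -0.0]
ft_force: [-1.2, 0.6, 5.7]
finger_gap: 47.7
grip_force: 36.8
```

```bash
python3 -m creep '[[0.3,[0,0,0.7],[0,0,0]],[0.3,[0,0,2.5],[0,0,0]],[0.3,[0,0,5],[0,0,0]],[0.3,[0,0,8],[0,0,0]],[0.3,[0,1,10.5],[0,0,0]],[0.3,[0.2,3,12],[0,0,0]],[0.3,[0.4,5.5,12],[0,0,0]],[0.3,[0.6,8.5,12],[0,0,0]]]'
python3 -m creep '[[0.3,[0.3,3.5,0],[0,0,0]],[0.3,[0.6,7,0],[0,0,0]],[0.3,[0.9,10.5,0],[0,0,0]],[0.3,[1.2,14,0],[0,0,0]],[0.3,[1.5,17.5,0],[0,0,0]],[0.3,[1.8,21,0],[0,0,0]],[0.3,[2.1,24.5,0],[0,0,0]],[0.3,[2.4,28,0],[0,0,0]]]'
python3 -m creep '[[0.3,[0.3,3.5,0],[0,0,0]],[0.3,[0.6,7,0],[0,0,0]],[0.3,[0.9,10.5,0],[0,0,0]],[0.3,[1.2,13.5,0],[0,0,0]],[0.3,[1.5,16,0],[0,0,0]],[0.3,[1.6,17.6,0],[0,0,0]],[0.3,[1.6,18,0],[0,0,0]],[0.3,[1.6,18,0],[0,0,0]]]'
python3 -m creep '[[0.3,[0,0,-2],[0,0,0]],[0.3,[0,0,-4.5],[0,0,0]],[0.3,[0,0,-7],[0,0,0]],[0.3,[0,0,-9],[0,0,0]],[0.3,[0,0,-10],[0,0,0]],[0.3,[0,0,-10.5],[0,0,0]],[0.3,[0,0,-10.5],[0,0,0]],[0.3,[0,0,-10.5],[0,0,0]]]'
```

```text
time_s: 38.85
tcp_pos: [414.4, -208.4, 183.1]
tool_rot: [0.002, 0.767, 0.642, 0.0]
ft_force: [0.4, 0.4, -1.3]
finger_gap: 47.6
grip_force: 36.5
time_s: 39.52
tcp_pos: [436.8, 74.1, 181.7]
tool_rot: [0.0, 0.766, 0.643, 0.0]
ft_force: [0.8, -0.4, -1.0]
finger_gap: 48.1
grip_force: 36.5
time_s: 40.18
tcp_pos: [453.0, 253.2, 181.3]
tool_rot: [-0.0, 0.766, 0.643, -0.0]
ft_force: [-0.0, -0.4, -0.3]
finger_gap: 47.8
grip_force: 36.5
time_s: 40.85
tcp_pos: [453.8, 252.1, 77.0]
tool_rot: [0.0, 0.766, 0.642, 0.0]
ft_force: [0.7, 0.2, -0.7]
finger_gap: 47.7
grip_force: 36.5
```

```bash
python3 -m creep '[[0.3,[-0.05,0,-0.3],[0,0,0]],[0.3,[-0.05,0,-0.6],[0,0,0]],[0.3,[-0.05,0,-0.9],[0,0,0]],[0.3,[-0.05,0,-1.05],[0,0,0]],[0.3,[-0.05,0,-1.15],[0,0,0]],[0.3,[-0.05,0,-1.2],[0,0,0]],[0.3,[-0.05,0,-1.2],[0,0,0]],[0.3,[-0.05,0,-1.2],[0,0,0]]]'
```

```text
time_s: 41.52
tcp_pos: [452.6, 252.5, 65.7]
tool_rot: [-0.0, 0.766, 0.643, 0.0]
ft_force: [-4.9, -2.1, 16.1]
finger_gap: 47.7
grip_force: 36.1
```

```bash
python3 -m creep '[[0.3,[0,0,0.08],[0,0,0]],[0.7,[0,0,0.1],[0,0,0]],[1,[0,0,0.1],[0,0,0]],[1,[0,0,0.1],[0,0,0]],[1,[0,0,1.5],[0,0,0]],[1,[0,0,4.5],[0,0,0]],[1,[0,0,8],[0,0,0]],[1,[0,0,12],[0,0,0]]]'
python3 -m creep '[[1,[0.4,-3,1],[0,0,0]],[1,[0.8,-6.5,1.5],[0,0,0]],[1,[1.2,-10,1.5],[0,0,0]],[1,[1.6,-13.5,1.5],[0,0,0]],[1,[2,-17,1.5],[0,0,0]],[1,[2.4,-20.5,1.5],[0,0,0]],[1,[2.8,-24,1.5],[0,0,0]],[1,[3.2,-27.5,1.5],[0,0,0]]]'
python3 -m creep '[[1,[0.4,-3.5,0],[0,0,0]],[1,[0.8,-7,0],[0,0,0]],[1,[1.2,-10.5,0],[0,0,0]],[1,[1.6,-14,0],[0,0,0]],[1,[2,-17.5,0],[0,0,0]],[1,[2.5,-21,0],[0,0,0]],[1,[3,-24,0],[0,0,0]],[1,[3.1,-25,0],[0,0,0]]]'
python3 -m creep '[[1,[0,0,-1],[0,0,0]],[1,[0,0,-3],[0,0,0]],[1,[0,0,-5],[0,0,0]],[1,[0,0,-6],[0,0,0]],[1,[0,0,-6],[0,0,0]],[1,[0,0,-6],[0,0,0]],[1,[0,0,-6],[0,0,0]],[1,[0,0,-6],[0,0,0]]]'
```

```text
time_s: 42.18
tcp_pos: [451.3, 251.7, 184.1]
tool_rot: [-0.001, 0.766, 0.643, -0.002]
ft_force: [0.8, 0.3, -0.0]
finger_gap: 85.7
grip_force: 0.0
time_s: 42.85
tcp_pos: [484.6, -24.4, 199.2]
tool_rot: [-0.0, 0.766, 0.643, -0.0]
ft_force: [-0.1, -0.6, 0.1]
finger_gap: 85.4
grip_force: 0.0
time_s: 43.52
tcp_pos: [516.6, -277.6, 199.1]
tool_rot: [0.001, 0.767, 0.642, -0.0]
ft_force: [0.8, -0.6, -0.3]
finger_gap: 85.5
grip_force: 0.0
time_s: 44.18
tcp_pos: [516.5, -272.8, 140.4]
tool_rot: [0.001, 0.766, 0.643, 0.0]
ft_force: [0.8, 0.1, 0.3]
finger_gap: 85.2
grip_force: 0.0
```

```bash
python3 -m creep '[[1,[0,-0.1,-1.5],[0,0,0]],[1,[0,-0.1,-3.5],[0,0,0]],[1,[0,-0.1,-5.5],[0,0,0]],[1,[0,-0.1,-7.5],[0,0,0]],[1,[0,-0.1,-9],[0,0,0]],[1,[0,-0.1,-9.4],[0,0,0]],[1,[0,-0.1,-9.4],[0,0,0]],[1,[0,-0.1,-9.4],[0,0,0]]]'
python3 -m creep '[[0.3,[0,0,0],[0,0,0]],[0.3,[0,0,0],[0,0,0]],[0.3,[0,0,0],[0,0,0]],[0.3,[0,0,0],[0,0,0]],[0.3,[0,0,0],[0,0,0]],[0.3,[0,0,0],[0,0,0]],[0.3,[0,0,0],[0,0,0]],[0.3,[0,0,0],[0,0,0]]]' 35
```

```text
time_s: 44.85
tcp_pos: [516.4, -274.1, 46.2]
tool_rot: [0.001, 0.766, 0.643, 0.0]
ft_force: [0.3, -0.5, 0.2]
finger_gap: 85.4
grip_force: 0.0
time_s: 45.52
tcp_pos: [516.3, -274.2, 46.5]
tool_rot: [0.001, 0.766, 0.643, 0.0]
ft_force: [-1.9, 0.5, 5.9]
finger_gap: 49.2
grip_force: 35.6
```

```bash
python3 -m creep '[[0.3,[0,0,0.7],[0,0,0]],[0.3,[0,0,2.5],[0,0,0]],[0.3,[0,0,5],[0,0,0]],[0.3,[0,0,8],[0,0,0]],[0.3,[0,1,10.5],[0,0,0]],[0.3,[-0.2,3,12],[0,0,0]],[0.3,[-0.4,5.5,12],[0,0,0]],[0.3,[-0.6,8.5,12],[0,0,0]]]'
python3 -m creep '[[0.3,[-0.3,3.6,0],[0,0,0]],[0.3,[-0.6,7.2,0],[0,0,0]],[0.3,[-0.9,10.8,0],[0,0,0]],[0.3,[-1.2,14.4,0],[0,0,0]],[0.3,[-1.4,18,0],[0,0,0]],[0.3,[-1.6,21.6,0],[0,0,0]],[0.3,[-1.8,25.2,0],[0,0,0]],[0.3,[-2,28.8,0],[0,0,0]]]'
python3 -m creep '[[0.3,[-0.3,3.6,0],[0,0,0]],[0.3,[-0.6,7.2,0],[0,0,0]],[0.3,[-0.9,10.8,0],[0,0,0]],[0.3,[-1.2,14.4,0],[0,0,0]],[0.3,[-1.5,18,0],[0,0,0]],[0.3,[-1.7,21.5,0],[0,0,0]],[0.3,[-1.75,24,0],[0,0,0]],[0.3,[-1.75,25.1,0],[0,0,0]]]'
python3 -m creep '[[0.3,[0,0,-1],[0,0,0]],[0.3,[0,0,-3],[0,0,0]],[0.3,[0,0,-5.5],[0,0,0]],[0.3,[0,0,-8],[0,0,0]],[0.3,[0,0,-9.5],[0,0,0]],[0.3,[0,0,-10.3],[0,0,0]],[0.3,[0,0,-10.5],[0,0,0]],[0.3,[0,0,-10.5],[0,0,0]]]'
```

```text
time_s: 46.18
tcp_pos: [510.7, -189.4, 167.4]
tool_rot: [0.002, 0.767, 0.642, 0.001]
ft_force: [-0.8, 0.3, -2.0]
finger_gap: 48.8
grip_force: 36.8
time_s: 46.85
tcp_pos: [489.1, 101.0, 165.8]
tool_rot: [0.0, 0.766, 0.643, 0.0]
ft_force: [0.7, -0.2, -2.3]
finger_gap: 49.0
grip_force: 36.8
time_s: 47.52
tcp_pos: [471.7, 353.8, 165.8]
tool_rot: [-0.0, 0.765, 0.644, 0.001]
ft_force: [1.0, 0.3, -1.8]
finger_gap: 49.1
grip_force: 36.8
time_s: 48.18
tcp_pos: [472.1, 349.1, 59.9]
tool_rot: [-0.0, 0.766, 0.642, -0.001]
ft_force: [0.5, -0.1, -0.9]
finger_gap: 48.6
grip_force: 36.8
```

```bash
python3 -m creep '[[0.3,[0.05,0.05,-0.3],[0,0,0]],[0.3,[0.05,0.05,-0.6],[0,0,0]],[0.3,[0.05,0.05,-0.8],[0,0,0]],[0.3,[0.05,0.05,-0.9],[0,0,0]],[0.3,[0.05,0.05,-0.95],[0,0,0]],[0.3,[0.05,0.05,-1],[0,0,0]],[0.3,[0.05,0.05,-1],[0,0,0]],[0.3,[0.05,0.05,-1],[0,0,0]]]'
```

```text
time_s: 48.85
tcp_pos: [472.8, 351.0, 50.5]
tool_rot: [-0.0, 0.766, 0.643, 0.0]
ft_force: [-0.9, 0.1, 0.1]
finger_gap: 49.2
grip_force: 37.1
```

```bash
python3 -m creep '[[0.3,[0,0,-0.04],[0,0,0]],[0.3,[0,0,-0.08],[0,0,0]],[0.3,[0,0,-0.08],[0,0,0]],[0.3,[0,0,-0.08],[0,0,0]],[0.3,[0,0,-0.08],[0,0,0]],[0.3,[0,0,-0.08],[0,0,0]],[0.3,[0,0,-0.08],[0,0,0]],[0.3,[0,0,-0.08],[0,0,0]]]'
python3 -m creep '[[0.7,[0,0,0],[0,0,0]],[1,[0,0,0],[0,0,0]],[1,[0,0,0],[0,0,0]],[1,[0,0,0],[0,0,0]],[1,[0,0,1.5],[0,0,0]],[1,[0,0,4.5],[0,0,0]],[1,[0,0,8],[0,0,0]],[1,[0,0,12],[0,0,0]]]'
python3 -m creep '[[1,[0,-2,2],[0,0,0]],[1,[0,-5,4],[0,0,0]],[1,[0,-9,6],[0,0,0]],[1,[0,-13,7],[0,0,0]],[1,[0,-17,7],[0,0,0]],[1,[0,-21,7],[0,0,0]],[1,[0,-25,7],[0,0,0]],[1,[0,-29,7],[0,0,0]]]'
python3 -m creep '[[1,[0,-4,0],[0,0,0]],[1,[0,-8,0],[0,0,0]],[1,[0,-12,0],[0,0,0]],[1,[0,-16,0],[0,0,0]],[1,[0,-19,0],[0,0,0]],[1,[0,-20,0],[0,0,0]],[1,[0,-20,0],[0,0,0]],[1,[0,-20,0],[0,0,0]]]'
python3 - <<'E'
from h import *
t=robot.get_image("top")[:,:,::-1];s=robot.get_image("side")[:,:,::-1]
t0,s0=cv2.imread("pics/top0.png"),cv2.imread("pics/side0.png")
f=lambda i,r:cv2.resize(i[r[0]:r[1],r[2]:r[3]],(400,300),interpolation=cv2.INTER_CUBIC)
A=(205,295,100,220);B=(260,380,240,400)
cv2.imwrite("pics/fin.png",np.vstack([np.hstack([f(t0,A),f(t,A)]),np.hstack([f(s0,B),f(s,B)])]))
E
```

```text
time_s: 49.52
tcp_pos: [472.8, 351.0, 50.5]
tool_rot: [-0.0, 0.766, 0.643, 0.0]
ft_force: [-2.2, -0.9, 7.2]
finger_gap: 48.9
grip_force: 37.9
time_s: 50.18
tcp_pos: [471.4, 350.0, 169.1]
tool_rot: [-0.0, 0.766, 0.643, -0.002]
ft_force: [1.0, 0.5, -0.1]
finger_gap: 85.1
grip_force: 0.0
time_s: 50.85
tcp_pos: [472.3, 59.0, 239.7]
tool_rot: [0.0, 0.766, 0.643, 0.0]
ft_force: [0.1, -0.7, -0.6]
finger_gap: 85.3
grip_force: 0.0
time_s: 51.52
tcp_pos: [472.5, -138.9, 239.2]
tool_rot: [-0.001, 0.767, 0.642, 0.0]
ft_force: [0.7, -0.1, -0.5]
finger_gap: 85.6
grip_force: 0.0
```

View pics/fin.png

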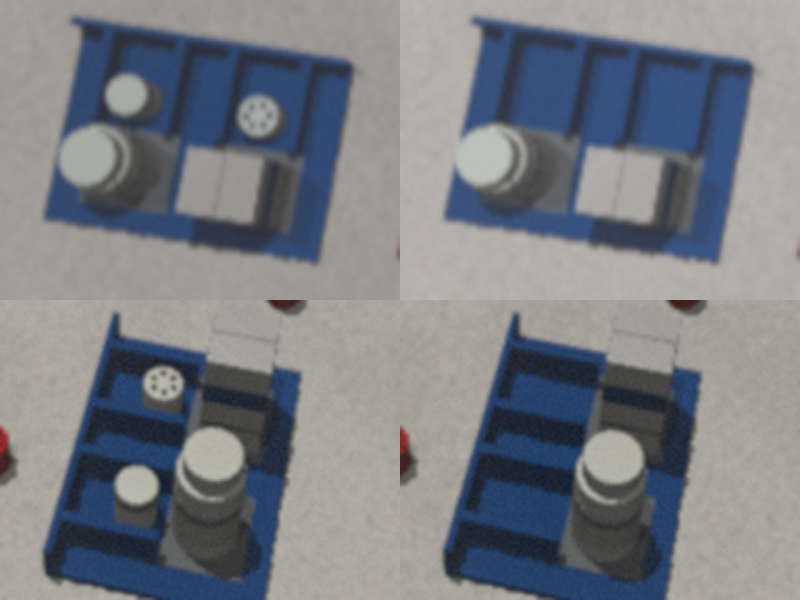

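The before and after pictures match: the carton is square on its spot and the bottle is upright within about 2 mm of its spot. The pockets are empty, so I'm handing it in.

```bash
python3 -c "
from bench import robot
print(robot.job_done())"
```

```text
the job is handed in; nothing more can be done
None
```

I handed the job in at about 52 s: the long canister then the short one are upright in the tube, the carton is back square on its spot, and the bottle is upright about 2 mm off its original position, with the bystanders left alone.

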